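Pack the clay test prints and hold the hardness gauge on the mark

TASK

Pack both loose clay test prints, the block and the round cylinder, side by side into the small plywood tray, both standing upright on its floor with the block's ring mark facing up. Then lift the spring hardness gauge out of its wooden stand and press its tip gently straight down inside the ring on the packed block, gauge upright, until the spring tip is about half pushed in. Finish while still holding the gauge there, steady, with nothing but your grip and the block bearing it; never ram the gauge into the block, and leave the beaker, bottle, nozzle and brush where they are.

Things in the scene. Friction and masses are not known exactly. Their poses are not given: they have to be found in the camera images.
- tray: Fixed open plywood tray, empty at the start: outside 126 (x) x 66 (y) x 22 mm high, walls and floor 5 mm thick (inside 116 x 56 mm, 17 mm deep). Origin: centre of its underside, on the work surface; x along its length, z up. Block (its length along the tray's) and cylinder fit end to end, in either order, with 14 mm to spare along x in all.
- block: Loose beige clay block with printed layer lines, 56 (x) x 46 (y) x 56 mm high, about 0.26 kg. Origin: centre of its underside; x along its length, z up. It has a dark ring mark on its top face and starts standing upright.
- spot (a point): Centre of the thin dark ring (inner diameter 20 mm) marked flat on the top face of the block: 12 mm from the middle of the top along the block's +x, on its centre line, 56 mm above its underside. Axes as the block's.
- cylinder: Loose beige clay cylinder with printed layer lines, diameter 46 mm, 64 mm high, about 0.19 kg, standing upright. Origin: centre of its underside; z up.
- stand: Fixed block of light wood, 70 x 70 x 60 mm high, with an upright through hole, 27 mm wide, in the middle of its top. Origin: centre of its underside; z up. At the start the gauge hangs in the hole by its collar.
- gauge: Loose pen-like spring gauge, 0.15 kg, upright in the stand. Origin: on its axis, underside of the collar, which rests on the stand's top (60 mm up); z along the axis, away from the tip. Collar dia. 40 mm, z 0 to 6 mm; black round grip dia. 28 mm, z 6 to 70; cap dia. 22 to z 78. Below, in the hole: barrel dia. 20 down to z -30, spring tip to z -50 when free. Lift straight up over 50 mm to clear.
- tip_end (a point): Centre of the flat end face (diameter 8 mm) of the gauge's spring tip, 50 mm below the gauge's origin when not pressed. Axes as the gauge's.
- gauge_tip (a joint): How far the spring tip is pushed into the gauge, in m: 0 free, 0.012 fully in (hard stop). The spring pushes back with 0.8 N at the start of travel and 0.4 N more per mm (3.2 N half way, 5.6 N fully in).
- beaker: Bystander: white open plastic beaker, diameter 72 mm, 85 mm high, standing. Origin: centre of its underside.
- spray: Bystander: white plastic bottle with black cap, diameter 52 mm, 130 mm high, standing. Origin: centre of its underside.
- nozzle: Bystander: brass printer nozzle, diameter 44 mm, 45 mm high, standing point up. Origin: centre of its underside.
- brush: Bystander: small hand brush lying flat, handle towards its -x. Origin: under its middle.

How it is judged (in metres and radians):
On the way, in this order (a step that is already met when the one before it is completed fails the run):
1. block and cylinder both stand packed in the tray, let go (x of block in the frame of tray between -0.034 and 0.034 m and y of block in the frame of tray between -0.009 and 0.009 m and z of block in the frame of tray between 0.002 and 0.008 m and angle between each of block, cylinder's own z axis and vertical below 0.07 rad and x of cylinder in the frame of tray between -0.038 and 0.038 m and y of cylinder in the frame of tray between -0.009 and 0.009 m and z of cylinder in the frame of tray between 0.002 and 0.008 m and contact force between the fingers and block below 0.3 N and contact force between the fingers and cylinder below 0.3 N), for 0.2 s.
2. the gauge is lifted clear of its stand (contact force between gauge and stand below 0.05 N and height (world z) of gauge above 0.085 m and contact force between the fingers and gauge above 1 N), for 0.1 s.
At the end, for the whole second after the job is handed in: Both prints stand (within 4 deg) on the tray floor, let go. The fingers hold the gauge still and upright (within 6.9 deg), touching no stand, tray or cylinder; its tip is within 6.5 mm of the ring's centre, pushed in 3 to 9 of 12 mm, pressing the block with 1 to 8 N (all of step 1 and value of joint gauge_tip between 0.003 and 0.009 m and horizontal distance between tip_end and spot below 0.0065 m and angle between gauge's own z axis and vertical below 0.12 rad and contact force between gauge and block between 1 and 8 N and contact force between the fingers and gauge above 1 N and contact force between gauge and stand below 0.05 N and contact force between gauge and tray below 0.05 N and contact force between gauge and cylinder below 0.05 N and linear speed of gauge below 0.02 m/s); the arm keeps its last pose, push and grip.
It fails at once if the gauge is rammed into the block (over 15 N) (contact force between gauge and block above 15 N).
It fails at once if a bystander is moved by more than 25 mm (distance of any of beaker, spray, nozzle, brush from where it was at the start of the episode above 0.025 m).
It also fails if it takes over 70 s, if anything falls off the work surface, if the arm or the gripper's body presses on something with over 40 N, if the wrist force passes 120 N, or if a joint passes its speed limit or range.

ROBOT

A 6-joint arm with a two-finger parallel gripper is mounted at the origin on the work surface. World frame = base frame: x ahead of the robot, y to its left, z up, the work surface at z = 0. Lengths are in mm, angles in degrees, forces in N, time in s.
With the tool pointing down it reaches from about 325 to 925 mm from the base axis. Payload 3.1 kg.
Tool frame: the origin (TCP) lies at the very end of the fingers, on their centre line; the grasp point (between the pads) lies grasp_offset behind it (grasp_offset is the distance from the TCP to the grasp point, in mm); z points along the fingers, x is the direction in which the jaws open and shut, and the axes are right-handed (so a half turn about z gives the same grasp; the last joint's range is limited). The gripper opens to 85 mm and grips with 20 to 120 N. Pads are 22 mm wide; open, the fingers measure 114 mm over their backs; the gripper's body (76 mm by 85 mm) begins 54 mm behind the grasp point. The pads swing forward as they close: fully open they stand 13 mm farther back than shut.
Start: joints at [63.53, 12.427, 92.441, -0, 75.132, -6.429], TCP at [214.176, 587.169, 231.3] pointing down, gripper open.
Joint ranges: [-157.48, 157.48], [-44.54, 120.13], [17.64, 146.25], [-64.5, 244.5], [7.68, 150.69], [-147.95, 147.95]. Speed limits (degrees/s): [159.86, 159.86, 180, 180, 180, 180].

INTERFACE

Orientations are given as [roll, pitch, yaw] about the fixed x, y, z axes, in that order (R = Rz(yaw) Ry(pitch) Rx(roll)).
In Python, from station import * gives the robot as it stands. Calls block until the motion is done:
- goto(position, orientation): joint-space move of the TCP to a pose.
- move_l(position, attitude=None, speed=150): straight line of the TCP; attitude=None keeps the orientation; speed is the mean speed in mm/s.
- move_j(angles): joint-space move.
- grip(opening, squeeze=None): finger opening in mm; squeeze is the grip in N (None keeps the last); returns when the fingers have stopped.
- wait(seconds).
- solve_ik(position, orientation): joint angles nearest the present ones, or None.
- get_obs(): the state.
- get_image(name): name is "side" or "top"; returns the picture (420x560x3 uint8, red, green, blue); there is no depth.
- get_calibration(name): a dict with "fx", "fy", "cx", "cy" (pixels), "R" (3x3) and "t" (3): a world point X has camera coordinates R X + t. Camera axes: x right, y down, z forward; pixel columns grow to the right and rows downward; lengths in mm; the calibration is good to about 2 mm. A picture is of the moment at which its call begins. get_calibration takes no time and is no camera call.
A pose or a line that the arm cannot do raises Unreachable and nothing moves.
- sign_off(): hands the job in, once; it reports no verdict.
Trained networks look in the newest picture that a camera, given by its name, has taken for a name from the list of things; names that differ only in an ending like _2 or _b are one class to them, and where a whole thing is asked for, a point or a joint stands for the part that bears it (a point fixed in the world has none). Each returns a list of dicts, best first, with "score" (0 to 1); they miss things now and then, are a little off and sometimes report something else, mostly with a low value. They report only what shows in the picture. A call takes as long as a camera call.
- spot_in(name, camera): "extent" ([centre column, centre row, width, height] in pixels, round what is visible of it).
- regions_of(name, camera): "region" (420x560 bool, what is visible of it) and "extent" ([centre column, centre row, width, height] in pixels, round what is visible of it).
The state is a dict: "t": time; "joint_pos": joint angles; "qvel": joint speeds; "effort": joint torques, N m; "tcp_pos": TCP position; "ee_rot": TCP orientation; "wrist_force": force on the tool from outside, world axes, zero at the start; "moment": the same for the moment, N m; "grip_width": finger opening in mm.
Only numpy, scipy, OpenCV 4.12 (cv2) and the standard library are available. Lean on these libraries where they do the work, as an engineer would, in place of code of your own. Each camera call takes 0.05 s, during which the arm holds its last target.

## Working session

There is one attempt and no reset: what is moved stays moved. The work goes in short steps, each a Python script; the robot and the scene stay as the last script left them, time stands still between calls to the robot, and variables do not carry over. Pictures are saved under pics/ and viewed, and the job is handed in when it is done.

```bash
ls; mkdir -p pics
python3 - <<'E'
from station import *
import cv2, numpy as np
print(get_obs())
for c in ("side","top"):
    im=get_image(c); cv2.imwrite(f"pics/{c}0.png",im[:,:,::-1])
    k=get_calibration(c); print(c,k)
    for n in ["tray","block","spot","cylinder","stand","gauge","beaker","spray","nozzle","brush"]:
        print(n,[(round(d["score"],2),np.round(d["extent"],1).tolist()) for d in spot_in(n,c)[:2]])
print(get_obs()["t"])
E
```

```text
pics
{'t': 0.0, 'joint_pos': array([ 6.35298334e+01,  1.24768278e+01,  9.25294926e+01, -1.23800247e-03,
        7.51309992e+01, -6.43024957e+00]), 'qvel': array([-0.05619959,  0.04178895,  0.07870706,  0.02619084, -0.02518503,
        0.07319763]), 'effort': array([ 8.14229970e-04, -3.96844375e+01, -3.03850007e+01, -1.58430026e-05,
        9.82296013e-03,  4.67747014e-06]), 'tcp_pos': array([213.8071238 , 586.42136155, 229.95826087]), 'ee_rot': array([-1.79985809e+02,  1.36589658e-01,  6.99604190e+01]), 'wrist_force': array([-0.14264908, -0.05685524, -0.90963723]), 'moment': array([0.00960823, 0.0067293 , 0.00890075]), 'grip_width': 85.59248272949257}
side {'fx': 415.3905390359594, 'fy': 415.3905390359594, 'cx': 279.0220218634929, 'cy': 221.24261022686034, 'R': array([[ 0.79315892, -0.60896079,  0.0081049 ],
       [-0.28594242, -0.38411831, -0.87788955],
       [ 0.53771355,  0.69398839, -0.47879459]]), 't': array([-465.4251456 ,  218.47265064,  598.23229519])}
tray [(0.94, [234.5, 245.4, 66.6, 35.5])]
block [(0.75, [355.9, 292.3, 43.6, 50.6]), (0.62, [236.1, 242.8, 71.0, 34.5])]
sp
[... 473 characters left out ...]
50009e-04],
       [-9.79961274e-01,  1.29230891e-02, -1.98768445e-01],
       [ 1.98761794e-01, -1.80993515e-03, -9.80046159e-01]]), 't': array([-17.34449568, 590.06654435, 780.10631491])}
tray []
block [(0.89, [386.9, 221.1, 32.2, 34.1])]
spot [(0.76, [385.9, 221.9, 30.9, 29.9]), (0.24, [157.7, 205.6, 49.8, 42.9])]
cylinder [(0.98, [158.0, 289.4, 30.6, 21.9])]
stand [(0.64, [159.4, 205.1, 49.1, 44.7])]
gauge [(0.68, [149.3, 197.8, 30.3, 28.3])]
beaker [(0.87, [306.9, 133.2, 38.7, 43.6])]
spray [(0.82, [426.3, 143.9, 35.4, 33.5]), (0.55, [387.8, 221.1, 31.1, 32.6])]
nozzle [(0.59, [346.0, 295.7, 21.7, 23.4])]
brush [(0.62, [229.1, 133.1, 41.0, 69.0]), (0.47, [385.9, 222.3, 31.8, 32.4])]
1.1
```

View pics/side0.png

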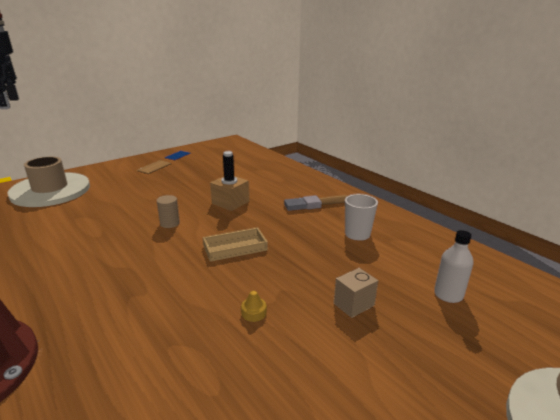

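View pics/top0.png

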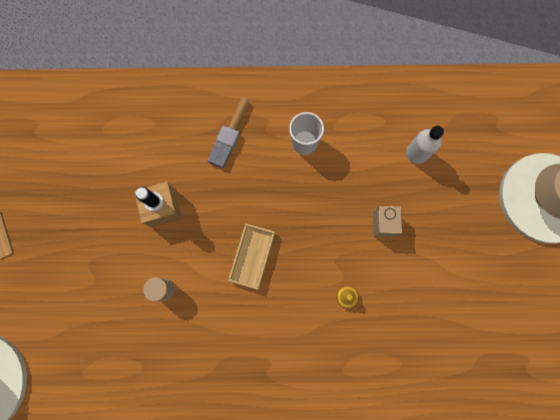

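The top view has x up and y left: tray at about (252,257), block (388,221) with the ring on its far edge (390,214), cylinder (157,289), stand and gauge (155,203), nozzle (347,297), beaker (306,133). Next I'll fit each object's geometry to the region masks from both cameras.

```bash
cat > h.py <<'E'
import numpy as np, cv2
from scipy.optimize import least_squares, minimize
from station import *
CAL={c:get_calibration(c) for c in("side","top")}
def proj(P,c):
    k=CAL[c];X=np.asarray(P,float)@np.array(k["R"]).T+k["t"]
    return np.c_[k["fx"]*X[:,0]/X[:,2]+k["cx"],k["fy"]*X[:,1]/X[:,2]+k["cy"]]
def ray(uv,c,z):
    k=CAL[c];R=np.array(k["R"]);o=-R.T@k["t"];d=R.T@np.array([(uv[0]-k["cx"])/k["fx"],(uv[1]-k["cy"])/k["fy"],1])
    return o+d*(z-o[2])/d[2]
def box(x,y,yaw,L,W,H,z0=0):
    a=np.radians(yaw);R=np.array([[np.cos(a),-np.sin(a)],[np.sin(a),np.cos(a)]])
    q=np.array([[L,W],[-L,W],[-L,-W],[L,-W]])/2@R.T+[x,y]
    return np.r_[np.c_[q,np.full(4,z0)],np.c_[q,np.full(4,z0+H)]]
def cyl(x,y,r,H,z0=0):
    t=np.linspace(0,2*np.pi,32,endpoint=False);q=np.c_[x+r*np.cos(t),y+r*np.sin(t)]
    return np.r_[np.c_[q,np.full(32,z0)],np.c_[q,np.full(32,z0+H)]]
S=4
def soft(P,c,ext):
    x0,y0,x1,y1=ext
    m=np.zeros(((y1-y0)*S,(x1-x0)*S),np.uint8)
    h=cv2.convexHull(((proj(P,c)+.5-[x0,y0])*S).astype(np.float32))
    cv2.fillPoly(m,[np.round((h-.5)*16).astype(np.int32)],255,shift=4)
    return cv2.resize(m,(x1-x0,y1-y0),interpolation=cv2.INTER_AREA)/255.
def fit(model,p0,masks,scale):
    es={}
    for c,m in masks.items():
        r,q=np.where(m);es[c]=(max(q.min()-8,0),max(r.min()-8,0),q.max()+9,r.max()+9)
    def cost(p):
        s=0
        for c,m in masks.items():
            e=es[c];s+=((soft(model(p),c,e)-m[e[1]:e[3],e[0]:e[2]])**2).sum()
        return s
    sim=np.array([p0]+[np.array(p0)+np.eye(len(p0))[i]*scale[i] for i in range(len(p0))])
    r=minimize(cost,p0,method="Nelder-Mead",options=dict(initial_simplex=sim,xatol=.05,fatol=.05,maxiter=400))
    return r.x,r.fun,sum(m.sum() for m in masks.values())
E
python3 - <<'E'
from h import *
ims={}
for c in("side","top"): ims[c]=get_image(c)
def reg(n,c,near):
    best=None
    for d in regions_of(n,c):
        if np.hypot(d["extent"][0]-near[0],d["extent"][1]-near[1])<15: return d["region"]
    print("no",n,c); return None
pix=dict(tray=((234,245),(252,257)),block=((356,292),(387,221)),cylinder=((171,211),(158,289)),stand=((230,195),(157,205)),gauge=((231,165),(149,198)))
pix.update(nozzle=((253,306),(347,297)),beaker=((360,217),(307,133)))
M={}
for n,(a,b) in pix.items():
    M[n]={c:r for c,q in (("side",a),("top",b)) if (r:=reg(n,c,q)) is not None}
np.savez("m.npz",**{f"{n}_{c}":r for n,d in M.items() for c,r in d.items()})
mods=dict(tray=lambda p:box(*p,126,66,22),block=lambda p:box(*p,56,46,56),stand=lambda p:box(*p,70,70,60),
 cylinder=lambda p:cyl(*p,23,64),gauge=lambda p:cyl(*p,17,78,60),nozzle=lambda p:cyl(*p,22,20),beaker=lambda p:cyl(*p,36,85))
for n in M:
    b=ray(pix[n][1],"top",{"tray":10,"gauge":95,"stand":45}.get(n,30))
    two=n in("cylinder","gauge","nozzle","beaker")
    for sub in ("both","side","top"):
        mm={c:m for c,m in M[n].items() if sub in("both",c)}
        if not mm: continue
        best=min((fit(mods[n],[b[0],b[1]]+([] if two else [y]),mm,[8,8]+([] if two else [15])) for y in ([0] if two else [-20,10,40,70] if n=='tray' else[-10,25])),key=lambda r:r[1])
        print(n,sub,np.round(best[0],1),round(best[1],1),best[2])
# overview crop
for c,(x0,y0,x1,y1) in dict(top=(120,170,420,320),side=(140,140,400,330)).items():
    cv2.imwrite(f"pics/{c}_z.png",cv2.resize(ims[c][y0:y1,x0:x1,::-1],None,fx=2.6,fy=2.6,interpolation=cv2.INTER_CUBIC))
E
```

```text
tray both [501.1  45.6 -16.6] 76.2 3459
tray side [502.1  46.  -17. ] 27.8 1539
tray top [501.2  45.3 -16.4] 36.9 1920
block both [ 569.7 -240.5   -2.4] 77.0 2393
block side [ 570.4 -240.1   -2.4] 30.9 1582
block top [ 568.9 -240.3   -2.8] 29.4 811
cylinder both [435.9 231.4] 60.0 1228
cylinder side [436.8 232. ] 27.4 609
cylinder top [434.8 231.4] 13.5 619
stand both [611.  241.9  16.1] 582.3 2205
stand side [611.5 241.6  15.4] 134.4 1028
stand top [611.1 242.5  16.3] 442.5 1177
gauge both [608.5 236.8] 148.4 852
gauge side [610.5 239.9] 54.2 416
gauge top [608.  236.8] 88.2 436
nozzle both [ 415.  -151.7] 110.5 931
nozzle side [ 416.  -150.8] 71.4 573
nozzle top [ 414.4 -152.2] 27.1 358
beaker both [759.6 -72.1] 385.2 2387
beaker side [766.8 -65.3] 175.1 1252
beaker top [760.1 -73.7] 172.2 1135
```

View pics/top_z.png

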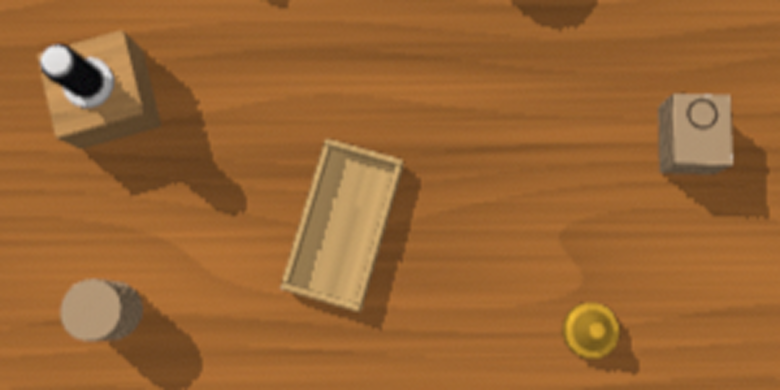

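Run:
```python
from h import *
import station
print([n for n in dir(station) if not n.startswith('_')]); print(getattr(station,'grasp_offset',None))
m=np.load("m.npz")
for y in (-2.4,87.6):
    mm={c:m["block_"+c] for c in("side","top")}
    print(fit(lambda p:box(*p,56,46,56),[570,-240,y],mm,[3,3,3])[:2])
for c,q in(("side",(362,277)),("top",(390.3,213.8))): print("spot",c,proj([[569.8+12,-240.5-.5,56]],c),ray(q,c,56))
# gauge: union model
def sof(p,c,e):
    s=0
    for r,h,z in((20,6,60),(14,64,66),(11,8,130)): s=np.maximum(s,soft(cyl(p[0],p[1],r,h,z),c,e))
    return s
for sub in (("side","top"),("side",),("top",)):
    def cost(p):
        t=0
        for c in sub:
            k=m["gauge_"+c];r,q=np.where(k);e=(q.min()-8,r.min()-8,q.max()+9,r.max()+9)
            t+=((sof(p,c,e)-k[e[1]:e[3],e[0]:e[2]])**2).sum()
        return t
    r=minimize(cost,[610,240],method="Nelder-Mead",options=dict(initial_simplex=[[610,240],[615,240],[610,245]]));print(sub,r.x,r.fun)
print(get_obs()["t"],get_obs()["tcp_pos"],get_obs()["wrist_force"])
```

```text
['Unreachable', 'get_calibration', 'get_image', 'get_obs', 'goto', 'grasp_offset', 'grip', 'move_j', 'move_l', 'regions_of', 'sign_off', 'solve_ik', 'spot_in', 'wait']
18.700000000000003
(array([ 569.61049043, -240.49082201,   -2.50998853]), np.float64(76.96244521337948))
(array([ 570.17601473, -240.2528877 ,   90.29129464]), np.float64(390.59014225297966))
spot side [[362.01095166 276.58205616]] [ 580.8784284  -241.82004725   56.        ]
spot top [[389.59909653 212.61795287]] [ 579.31273662 -242.27882845   56.        ]
('side', 'top') [611.21752739 242.40170956] 57.360415224913496
('side',) [613.56244564 245.19478559] 24.743237216455206
('top',) [611.2993755  242.33111069] 25.747112648981158
1.9 [214.17009059 587.17774563 231.3322041 ] [-0.47398573 -0.26738869  0.05462687]
```

The zoom confirms the layout, with the ring at the block's far (+x) end and the tray turned by −16.6°. The two cameras' fits agree within 2 mm, and the predicted ring pixel matches. Now I'll grasp the block.

Run:
```python
from h import *
def st(s):
    o=get_obs();print(s,round(o["t"],2),np.round(o["tcp_pos"],1),np.round(o["ee_rot"],1),np.round(o["wrist_force"],1),round(o["grip_width"],1))
B=[569.7,-240.6];yaw=87.5
goto([*B,150],[180,0,yaw]);st("above")
move_l([*B,25],speed=120);st("down")
grip(40,40);st("grip")
move_l([*B,130],speed=120);st("up")
for c in("side","top"): cv2.imwrite(f"pics/{c}1.png",get_image(c)[:,:,::-1])
```

```text
above 5.07 [ 570.1 -239.8  150.1] [180.   -0.   87.6] [0.2 0.3 0.2] 85.4
down 6.26 [ 570.6 -241.1   26.1] [1.799e+02 1.000e-01 8.750e+01] [ 0.3  0.3 -0.3] 85.2
grip 6.71 [ 570.4 -241.1   25.9] [1.799e+02 1.000e-01 8.750e+01] [-0.1 -1.3  2. ] 45.4
up 7.73 [ 568.8 -240.1  128.7] [-1.799e+02 -1.000e-01  8.750e+01] [-0.5  0.1 -3.3] 45.7
```

```bash
cat >> h.py <<'E'
T=np.array([501.3,45.5]);TY=-16.6
ux=np.array([np.cos(np.radians(TY)),np.sin(np.radians(TY))])
def st(s):
    o=get_obs();print(s,round(o["t"],2),np.round(o["tcp_pos"],1),np.round(o["ee_rot"],1),np.round(o["wrist_force"],1),round(o["grip_width"],1));return o
E
python3 - <<'E'
from h import *
b=T+25*ux
goto([*b,130],[180,0,TY+90]);st("above")
move_l([*b,60],speed=120);st("60")
for c in("side","top"): cv2.imwrite(f"pics/{c}2.png",cv2.resize(get_image(c)[150:330,150:390,::-1],None,fx=3,fy=3))
E
```

```text
above 8.93 [525.9  37.7 130.2] [179.9   0.   73.4] [ 0.7 -0.9 -2.4] 45.6
60 9.66 [526.   38.   60.4] [179.9  -0.   73.4] [ 0.3 -0.4 -2.5] 45.3
```

View pics/side2.png

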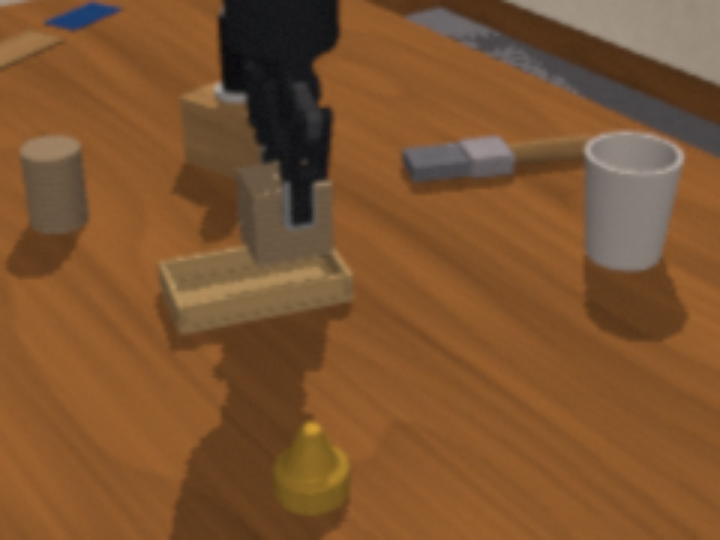

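View pics/top2.png

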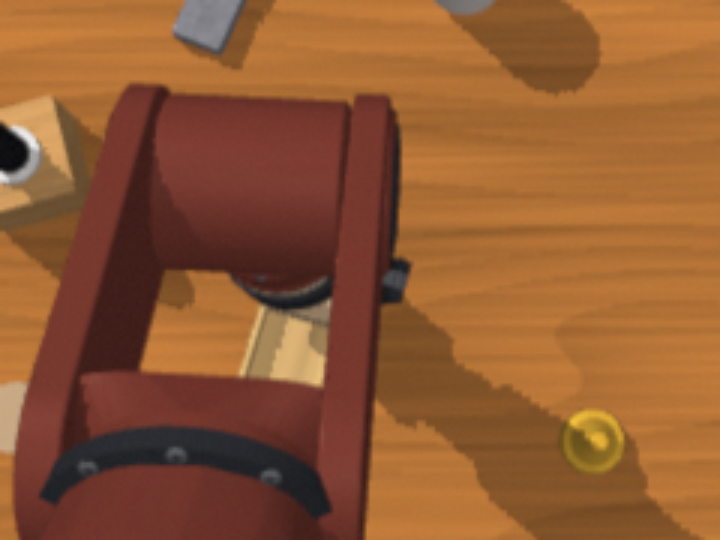

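The side view shows the block upright over the tray's far-right half, aligned with it. I'll lower it while watching the force.

Run:
```python
from h import *
b=T+25*ux
move_l([*b,38],speed=80);wait(.2);f0=st("38")["wrist_force"][2]
for z in np.arange(35,28,-1):
    move_l([*b,z],speed=25);wait(.1);o=st(z)
    if o["wrist_force"][2]-f0>3: break
grip(75);wait(.1);st("open")
move_l([*b,140],speed=150);st("up")
c=np.array([435.6,231.4])
goto([*c,140],[180,0,TY+90]);st("cyl")
cv2.imwrite("pics/side3.png",cv2.resize(get_image("side")[150:330,150:390,::-1],None,fx=3,fy=3))
```

```text
38 10.38 [525.7  38.4  38.3] [180.   -0.   73.4] [ 0.2  0.1 -3.6] 45.3
35 10.75 [525.2  38.3  35. ] [180.    0.   73.4] [-0.3  0.  -2.8] 45.6
34 11.1 [525.3  38.4  34. ] [180.    0.   73.4] [ 0.7  0.2 -2.5] 45.5
33 11.45 [525.2  38.3  33. ] [-180.     0.    73.4] [-0.1 -0.1 -2.2] 45.3
32 11.8 [525.2  38.4  32. ] [-180.     0.    73.4] [ 0.7  0.5 -2.8] 45.5
31 12.15 [525.2  38.4  31. ] [-180.     0.    73.4] [-0.6  0.8 -3.8] 45.3
30 12.5 [525.2  38.4  30.9] [-180.     0.    73.4] [-3.   0.7  6.9] 45.2
open 13.0 [525.3  38.3  30. ] [180.   -0.   73.4] [0.1 0.7 0.6] 75.0
up 13.88 [524.4  38.4 139. ] [-179.9    0.    73.4] [-0.6 -0.3 -0.8] 75.4
cyl 14.74 [435.7 230.8 139.5] [-1.80e+02  1.00e-01  7.34e+01] [1.  0.3 0.7] 75.1
```

View pics/side3.png

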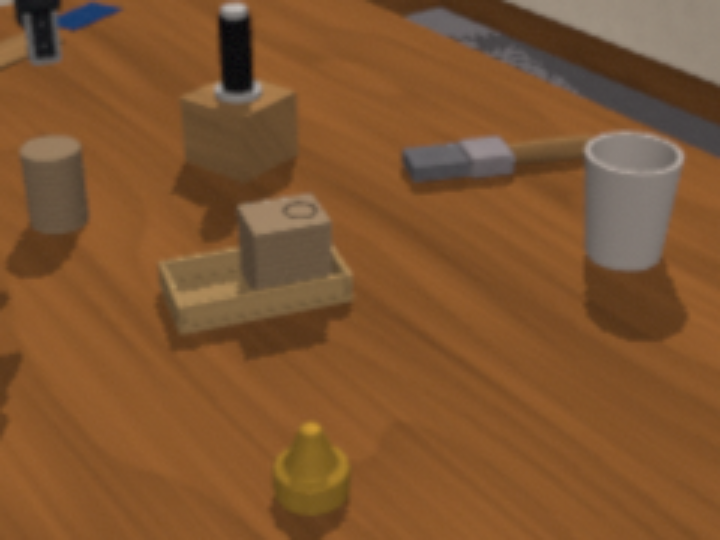

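The block sits upright in the tray with the ring on top at crop (300,210). The cylinder is next.

Run:
```python
from h import *
c=np.array([435.6,231.4]);b=T-30*ux
move_l([*c,28],speed=150);st("down")
grip(40,40);st("grip")
move_l([*c,140],speed=150);st("up")
goto([*b,140],[180,0,TY+90]);st("above")
move_l([*b,45],speed=120);wait(.2);f0=st("45")["wrist_force"][2]
cv2.imwrite("pics/side4.png",cv2.resize(get_image("side")[150:330,150:390,::-1],None,fx=3,fy=3))
```

```text
down 15.69 [436.7 231.4  28.8] [ 1.799e+02 -1.000e-01  7.340e+01] [-0.6  0.2  0.3] 75.0
grip 16.07 [436.7 231.6  29.4] [ 1.799e+02 -1.000e-01  7.340e+01] [-0.8 -0.9  6.1] 45.2
up 16.97 [434.4 231.1 138.7] [-1.799e+02  1.000e-01  7.340e+01] [ 0.5 -0.1 -1.8] 45.1
above 17.72 [471.9  54.7 139.2] [-179.9   -0.    73.3] [ 0.2  0.8 -1.4] 45.1
45 18.86 [473.5  54.1  46. ] [179.9  -0.   73.4] [-0.5 -0.2 -1.4] 45.1
```

View pics/side4.png

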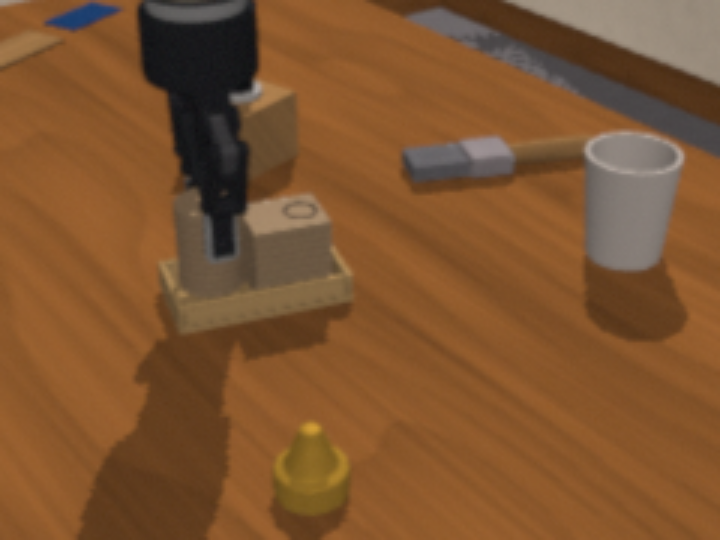

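The cylinder hangs over the near-left half, beside the block and clear of the walls. Lowering it now.

Run:
```python
from h import *
b=T-30*ux
f0=-1.6
for z in [41,38,36,35,34,33,32,31]:
    move_l([*b,z],speed=25);wait(.1);o=st(z)
    if o["wrist_force"][2]-f0>3: break
grip(75);wait(.1);st("open")
move_l([*b,160],speed=150);st("up")
goto([480,240,220],[180,0,60]);st("away")
for c,(x0,y0,x1,y1) in dict(top=(120,170,420,320),side=(140,140,400,330)).items():
    im=get_image(c);cv2.imwrite(f"pics/{c}5.png",cv2.resize(im[y0:y1,x0:x1,::-1],None,fx=2.6,fy=2.6,interpolation=cv2.INTER_CUBIC))
    for n in("block","cylinder"):
        rs=[d for d in regions_of(n,c) if d["score"]>.3]
        for d in rs[:2]: print(n,c,round(d["score"],2),np.round(d["extent"],1),d["region"].sum())
        if rs: np.save(f"r5_{n}_{c}.npy",rs[0]["region"])
```

```text
41 19.32 [472.4  54.   40.9] [-180.     0.    73.4] [-0.  -0.2 -1.7] 45.2
38 19.68 [472.5  54.1  37.9] [-180.     0.    73.4] [ 0.9  0.  -2.8] 44.6
36 20.03 [472.5  54.1  36. ] [-180.     0.    73.4] [-0.7  0.5 -3. ] 45.0
35 20.38 [472.6  54.1  35. ] [180.    0.   73.4] [-0.2  0.2 -2.5] 44.7
34 20.73 [472.8  54.1  34.4] [180.   -0.   73.4] [-2.3 -0.4  3.2] 45.2
open 21.23 [472.5  54.1  33.9] [-180.    -0.    73.4] [ 0.7 -0.6 -0.2] 75.2
up 22.23 [471.6  54.1 159. ] [-179.9    0.    73.4] [-1.   0.1  0.3] 75.3
away 23.02 [479.2 239.2 218.4] [-179.9    0.2   60.1] [ 0.4 -1.   0.1] 75.2
block top 0.8 [253.6 243.9  30.8  33.2] 669
cylinder top 0.83 [245.6 271.3  26.6  22.6] 478
block side 0.9 [247.4 231.6  31.4  34.8] 797
cylinder side 0.78 [220.3 232.5  25.3  30.8] 760
```

View pics/side5.png

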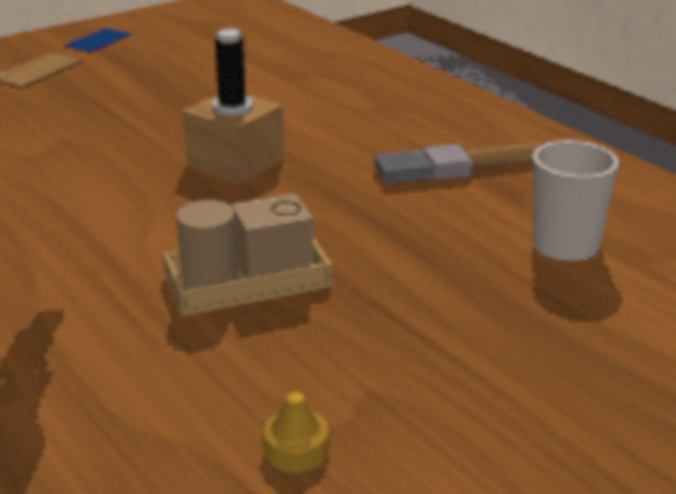

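View pics/top5.png

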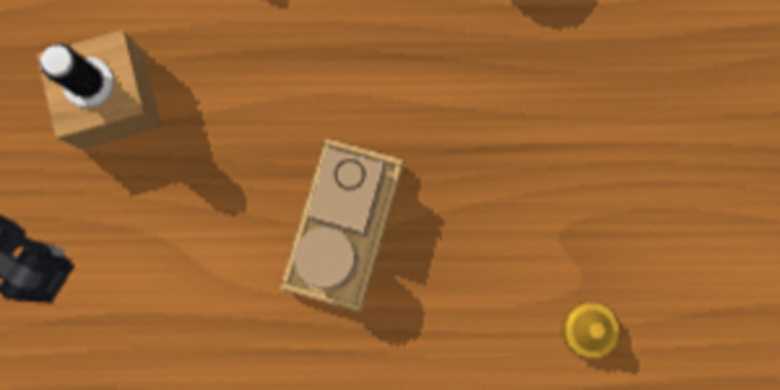

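Both prints stand in the tray, with the ring at top crop (349,174) and side crop (287,208). I'll locate the ring and plan the gauge grasp.

Run:
```python
from h import *
m={c:np.load(f"r5_block_{c}.npy") for c in("side","top")}
for s in (["top"],["side","top"]):
    f=fit(lambda p:box(*p,56,46,56,5),[525.3,38.4,-16.6],{c:m[c] for c in s},[4,4,4]);print(s,f)
    p=f[0];a=np.radians(p[2]);print("spot",p[0]+12*np.cos(a),p[1]+12*np.sin(a))
print("plan",T+37*ux)
for c,q in(("side",(286.5/2.6+140-.5+.2,208/2.6+140-.3)),("top",(349/2.6+120-.3,174.5/2.6+170-.3))):print(c,q,ray(q,c,61),proj([[*(T+37*ux),61]],c))
for yaw in (73.4,-106.6,60,30,-16,0,150): 
    a=solve_ik([611.3,242.4,90],[180,0,yaw]);b=solve_ik([*(T+37*ux),130],[180,0,yaw]);print(yaw,None if a is None else np.round(a),None if b is None else np.round(b))
```

```text
['top'] (array([525.75411362,  39.83594875, -16.35637378]), np.float64(51.226589773164164), np.int64(669))
spot 537.2684577452954 36.45661755583175
['side', 'top'] (array([525.27008895,  39.96911199, -20.28602248]), np.float64(212.7990003844675), np.int64(1466))
spot 536.5257714686151 35.80862991784946
plan [536.75793526  34.92953041]
side (249.89230769230767, 219.7) [537.18191391  38.01459866  61.        ] [[250.54056643 220.31113799]]
top (253.93076923076922, 236.8153846153846) [534.77110836  36.93841831  61.        ] [[254.92845726 235.82424341]]
73.4 [ 16.  25.  93.  -0.  62. -58.] [ -4.   8. 109.  -0.  63. -77.]
-106.6 [ 16.  25.  93.   0.  62. 122.] [ -4.   8. 109.   0.  63. 103.]
60 [ 16.  25.  93.  -0.  62. -44.] [ -4.   8. 109.  -0.  63. -64.]
30 [ 16.  25.  93.  -0.  62. -14.] [ -4.   8. 109.  -0.  63. -34.]
-16 [16. 25. 93. -0. 62. 32.] [ -4.   8. 109.  -0.  63.  12.]
0 [16. 25. 93. -0. 62. 16.] [ -4.   8. 109.  -0.  63.  -4.]
150 [  16.   25.   93.    0.   62. -134.] None
```

Run:
```python
from h import *
G=[611.3,242.4]
goto([*G,210],[180,0,73.4]);st("above")
move_l([*G,84],speed=120);wait(.2);st("down")
grip(20,60);wait(.2);st("grip")
for c,(x0,y0,x1,y1) in dict(side=(140,120,400,310)).items():
    cv2.imwrite(f"pics/{c}6.png",cv2.resize(get_image(c)[y0:y1,x0:x1,::-1],None,fx=2.6,fy=2.6))
move_l([*G,160],speed=80);wait(.2);st("up")
for c,(x0,y0,x1,y1) in dict(side=(140,80,400,270)).items():
    cv2.imwrite(f"pics/{c}7.png",cv2.resize(get_image(c)[y0:y1,x0:x1,::-1],None,fx=2.6,fy=2.6))
```

```text
above 23.92 [611.2 241.8 209.2] [-179.9    0.    73.3] [-0.1 -0.7 -0.3] 75.0
down 25.32 [612.  242.6  85.1] [ 1.799e+02 -1.000e-01  7.340e+01] [ 0.1 -1.1 -0.1] 74.7
grip 26.01 [611.4 242.3  84.2] [180.    0.   73.4] [-1.3 -0.6  1.4] 26.8
up 27.36 [610.8 242.2 159.1] [-179.9    0.    73.4] [-0.4  0.4 -1.2] 26.9
```

View pics/side6.png

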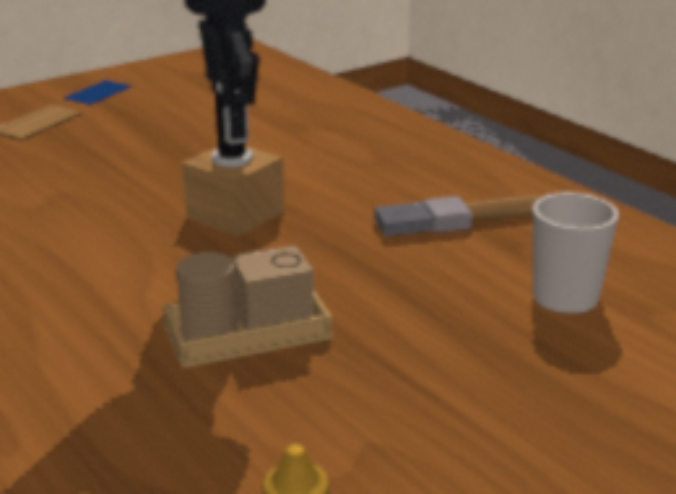

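View pics/side7.png

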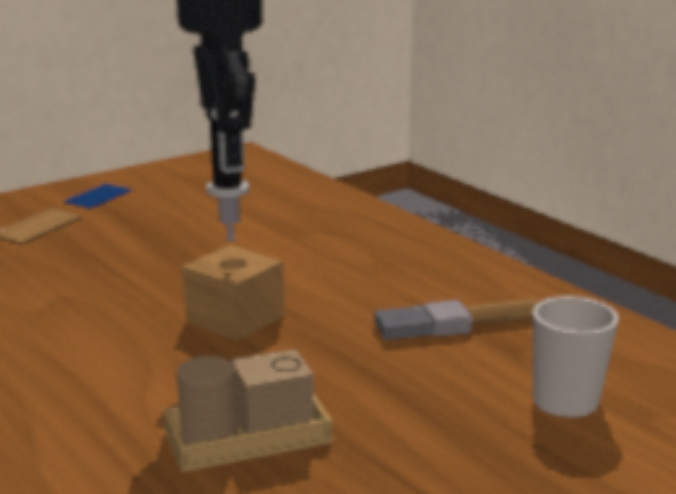

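The gauge is out of its stand and upright, with its tip at crop (230,240). Moving over the ring.

Run:
```python
from h import *
s=[536.5,35.4]
goto([*s,165],[180,0,73.4]);wait(.2);st("above")
move_l([*s,141],speed=60);wait(.3);st("141")
im=get_image("side");cv2.imwrite("pics/side8.png",cv2.resize(im[150:270,180:330,::-1],None,fx=5,fy=5,interpolation=cv2.INTER_CUBIC))
im=get_image("top");cv2.imwrite("pics/top8.png",cv2.resize(im[190:290,200:320,::-1],None,fx=5,fy=5,interpolation=cv2.INTER_CUBIC))
for h in (67,61): print(proj([[*s,h]],"side"),(proj([[*s,h]],"side")+.5-[180,150])*5-.5)
for n in("spot","tip_end","gauge"):
    print(n,[(round(d["score"],2),np.round(d["extent"],1).tolist()) for d in spot_in(n,"side")[:2]])
```

```text
above 28.49 [537.2  36.6 165.1] [180.   -0.   73.5] [-0.1 -0.1 -1.8] 26.8
141 29.34 [536.9  35.3 141.5] [179.9  -0.   73.4] [-0.1  1.1 -1.8] 26.6
[[250.24454635 217.76913991]] [[353.22273173 340.84569957]]
[[250.31536879 220.26096569]] [[353.57684394 353.30482843]]
spot []
tip_end []
gauge [(0.67, [253.9, 188.2, 21.8, 53.6])]
```

View pics/side8.png

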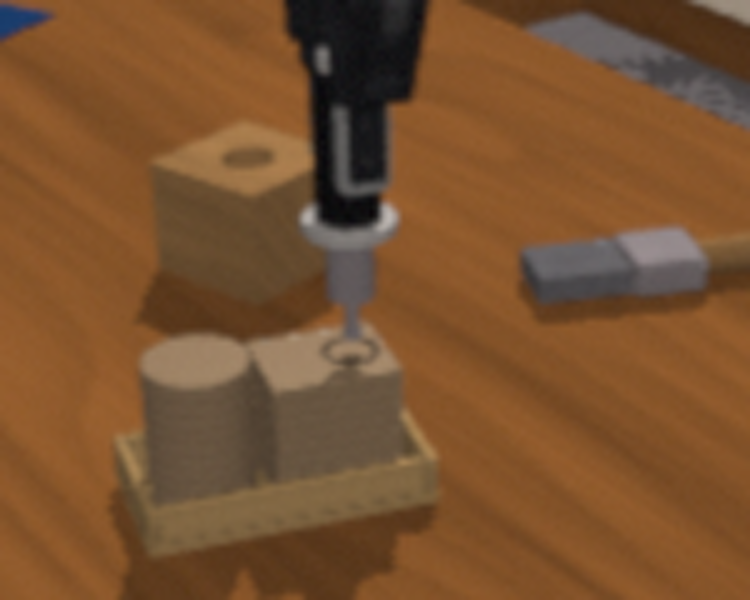

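View pics/top8.png

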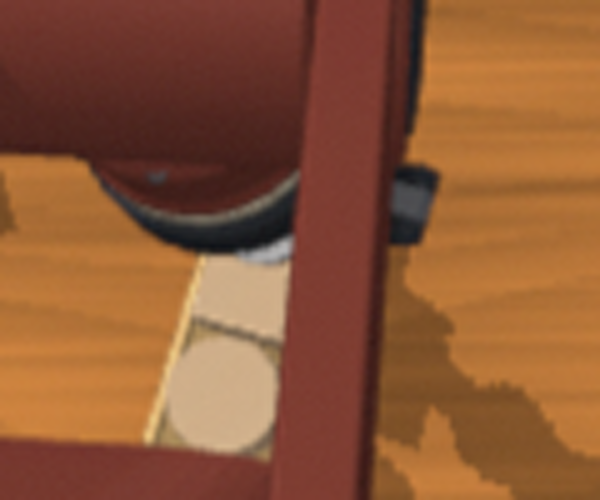

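In the side view the tip is at (352,339) and the ring centre at (350,351). That 12 px gap matches the expected 6 mm of height, so the tip is centred within about 1 mm. I'll press in small steps.

Run:
```python
from h import *
s=[536.4,35.4]
def fz(n=6):
    v=[]
    for _ in range(n): wait(.04);v.append(get_obs()["wrist_force"][2])
    return np.mean(v)
f0=fz(12);print(f0)
for z in [138,136,135,134,133,132,131,130,129.5]:
    move_l([*s,z],speed=15);wait(.15);f=fz()-f0;print(z,round(get_obs()["tcp_pos"][2],2),round(f,2))
    if f>3.0: break
f=fz(12)-f0;st("end");print(f)
im=get_image("side");cv2.imwrite("pics/side9.png",cv2.resize(im[150:270,180:330,::-1],None,fx=5,fy=5,interpolation=cv2.INTER_CUBIC))
```

```text
-1.9331011992428853
138 138.04 0.68
136 136.04 0.32
135 135.11 1.29
134 134.08 1.91
133 133.07 2.25
132 132.01 2.63
131 131.05 2.67
130 130.07 3.25
end 35.92 [536.4  35.4 130. ] [180.   -0.   73.4] [ 0.6 -0.2  1.4] 26.6
3.2470046808940376
```

View pics/side9.png

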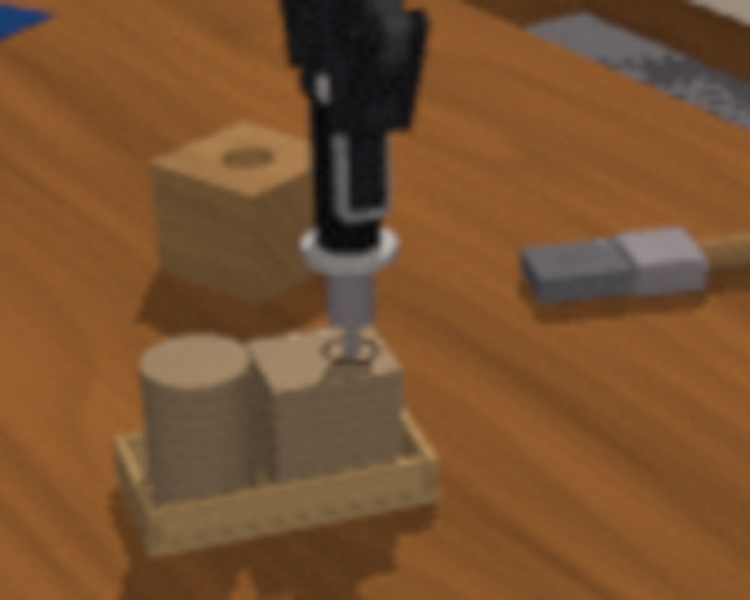

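The gauge is upright with its tip inside the ring at (351,352). Force (3.25 N, so about 6 mm) and geometry (about 5.2 mm) agree on roughly half travel, so I'm handing in.

Run:
```python
from h import *
st("pre");print(sign_off())
```

```text
pre 35.98 [536.4  35.4 130. ] [180.   -0.   73.4] [ 0.4 -0.6  1.3] 26.9
the job is handed in; nothing more can be done
None
```

I packed the block (ring up) and the cylinder side by side in the tray. I then lifted the gauge out of its stand and pressed its tip straight down inside the ring, and handed the job in at about 36 s while still holding it there.

**Press:** the last force reading was 3.25 N, which puts the spring tip about 6.1 mm in. Arm height gives about 5.2 mm, so the two differ by about 1 mm, but both are near half travel.

**Position:** just before pressing, the side view put the tip within about 1 mm of the ring's centre. The fits of the packed block and the ring pixels put the ring's centre up to about 3 mm apart (6.5 mm allowed), so I aimed between them. A combined two-camera fit also gave the block a yaw of −20° instead of −16.5°, but it fitted poorly and I discarded it.

**Rest of the scene:** the last picture shows both prints standing, and the gauge upright and clear of the tray, cylinder and stand. The top camera could not check the tip because the arm hid it. I didn't re-measure the bystanders at the end, but the arm never worked close to them.

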